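# Hook a parts tray onto the slotted upright and snap it home

### The job

Hang the blue parts tray on the slotted upright: feel both of its steel claws into the top two slots, then press the tray straight down until it snaps past the two green side catches and sits fully home, level, and let go of it. Feel your way gently, never ram or force the tray against the upright, and leave the spray can, the screwdriver and the black cartridge where they are.

Things in the scene. Friction and masses are not known exactly. Their poses are not given: they have to be found in the camera images.
- tray: Blue plastic hook-on tray, 0.21 to 0.42 kg, loose on the bench. Origin: middle of its underside; z up, x towards its back (claw side). Floor x -60 to 45 mm, 90 mm wide (y), 4 mm thick, rims 18 mm high. Upright central rib to hold it by: 10 mm thick (y), x -35 to 45 mm, top edge 85 mm above the underside. Back plate 34 mm wide, 102 mm high, rear face at x = 50 mm.
- rib_top (a point): Middle of the rib's top edge, straight above the tray's origin (tray frame 0, 0, 85 mm). Grip across the rib here, fingers closing along the tray's y with their tips 25 to 45 mm below the edge, firmly (80 N or more); the tray can be pushed in and pressed down while gripped so.
- claw_tip (a point): Lower rear end of the upper claw: (61.5, 0, 64 mm) in the tray's frame. Two steel claws, 5 mm wide (y), 45 mm apart in height, stick out of the rear face to x = 61.5 mm: each an 8 mm high neck (undersides at z = 30 and 75 mm) whose last 5 mm hangs 11 mm lower as a tip, leaving a 6.5 mm gap to the back plate.
- ear (a point): Centre of the left of two round ears (radius 2.5 mm) on the back plate's sides: (47.5, 20, 96 mm) in the tray's frame; the other is at y = -20 mm. In pressing down each ear must snap below a green catch.
- upright: Fixed slotted upright: grey channel, open at the back, 89 mm wide, 196 mm high, on a dark base plate (x -25 to 95, 130 mm wide, 10 mm thick). Origin: on the bench below the front (slotted) face, middle of the channel; z up, x points into the upright: the tray comes in along +x, its x along the upright's x. Pushing the tray against it with more than 30 N counts as forcing it.
- face (a point): Point on the slotted face in the middle of the channel (upright frame 0, 0, 155 mm). The face is a 52 mm wide, 5 mm thick aluminium strip, x 0 to 5 mm, top edge at z = 199 mm, open behind. The strip, with its slots and catches, sits anywhere up to 12 mm left or right (y) of the channel's middle; this offset is NOT reported and differs each time: feel or see it.
- entry (a point): Where the tray's origin is (but for the strip's sideways offset) when its claws are about to enter the top two slots: upright frame (-65, 0, 93 mm), 2 mm play up and down. Three slots in one column, 8 mm wide, 23 mm high, lower edges at z = 65, 110, 155 mm. From there the tray goes in along +x by 15 mm, until its rear face meets the strip.
- home (a point): Where the tray's origin is when locked (but for the offset, and 1 mm play): upright frame (-50, 0, 80 mm), 13 mm below the entry height, necks on the slots' lower edges. On the way down it passes two green sprung catches (round, 7 mm thick, protruding 8 mm, 23.5 mm left and right of the slots, z = 182 mm), which takes 6 to 15 N.
- spray_can: Bystander: loose can with green label, radius 26 mm, 150 mm high, origin under its middle.
- screwdriver: Bystander: loose screwdriver lying on the bench along its x, origin under its middle.
- cartridge: Bystander: loose black cartridge 75 x 150 x 47 mm, origin under its middle.
Not all that is in view belongs to the job. Several things have the shape of the upright; the one meant has the colours described above.

How it is judged:
On the way, in this order (a step that is already met when the one before it is completed fails the run):
1. both claws through the top two slots, tray not yet down (x of claw_tip in the frame of upright between 0.0065 and 0.02 m and z of claw_tip in the frame of upright between 0.151 and 0.165 m), for 0.1 s.
2. tray pressed down past the catches (z of tray in the frame of upright below 0.0825 m), for 0.2 s.
At the end, for the whole second after the job is handed in: The tray hangs on the upright with both claws behind the strip through the top two slots, its underside 76.5 to 82.5 mm above the bench (home is 80), level and square to the upright within about 4.5 degrees, at rest and released (z of tray in the frame of upright between 0.0765 and 0.0825 m and x of claw_tip in the frame of upright between 0.0075 and 0.016 m and y of claw_tip in the frame of upright between -0.0155 and 0.0155 m and angle between the x axis of tray and the x axis of upright, either way round below 0.08 rad and angle between tray's own z axis and vertical below 0.08 rad and linear speed of tray below 0.02 m/s and contact force between tray and the fingers below 0.1 N); the robot touches nothing.
It fails at once if the tray bears on the upright with more than 30 N (contact force between tray and upright above 30 N).
It fails at once if the spray can is moved by more than 20 mm (distance of spray_can from where it was at the start of the episode above 0.02 m).
It fails at once if the screwdriver is moved by more than 20 mm (distance of screwdriver from where it was at the start of the episode above 0.02 m).
It fails at once if the cartridge is moved by more than 20 mm (distance of cartridge from where it was at the start of the episode above 0.02 m).
It also fails if it takes over 64 s, if anything falls off the work surface, if the arm or the gripper's body presses on something with over 40 N, if the wrist force passes 120 N, or if a joint passes its speed limit or range.

### The arm

A 6-joint arm with a two-finger parallel gripper is mounted at the origin on the work surface. World frame = base frame: x ahead of the robot, y to its left, z up, the work surface at z = 0. Lengths are in m, angles in rad, forces in N, time in s.
With the tool pointing down it reaches from about 0.425 to 0.95 m from the base axis. Payload 3.5 kg.
Tool frame: the origin (TCP) lies on the centre line of the jaws, within the pads' length; the fingertips stand 11 mm ahead of it and the grasp point (between the pads) lies 8 mm behind it; z points along the fingers, y is the line along which they close (so a half turn about z gives the same grasp; the last joint's range is limited). The gripper opens to 85 mm and grips with 20 to 120 N. Pads are 22 mm wide; open, the fingers measure 114 mm over their backs; the gripper's body (76 mm by 85 mm) begins 54 mm behind the grasp point. The pads swing forward as they close: fully open they stand 13 mm farther back than shut.
Start: joints at [0.964, 0.286, 1.577, -0, 1.279, -0.15], TCP at [0.298, 0.606, 0.221] pointing down, gripper open.
Joint ranges: [-2.77, 2.77], [-0.9, 2.22], [0.21, 2.48], [-1.53, 4.67], [0.24, 2.81], [-2.84, 2.84]. Speed limits (rad/s): [2.79, 2.79, 3.14, 3.14, 3.14, 3.14].

### API

Orientations are given as a unit quaternion [x, y, z, w].
In Python, from plant import ctrl gives the robot as it stands.
- The arm moves only by the tool step_arm, never from a script. Its argument "motion" is a list of rows, each an object with "offset": the shift along the tool's x, y, z in m, a list of three; "twist": the turn about the tool's z in degrees. A call has 1 to 12 rows; each row is the pose to reach, as a shift and turn from the pose commanded when the call began, along the tool's axes at that moment; what a row does not reach only later rows make up. A row lasts 1/10 s, in which the tool goes at most 50 mm and 8.59 degrees, less where a joint would pass 70% of its speed; a pose out of reach is approached as far as the arm can. A call with a gripper value outside its range is refused whole. "gripper" is the finger opening in m, from 0 to 0.0854, set as the call begins (left out, the last holds). The fingers move at their own pace and stop on an object; "grip_force" is the grip in N (left out, the last holds). Time passes only in rows, so rows that repeat a pose let the fingers close. It gives the time, the measured TCP pose, the force, the opening and the grip force at its end, in the units of the state.
- ctrl.get_state(): the state, without advancing time (a new reading comes with each control period).
- ctrl.read_camera(name): name is "scene" or "top" or "wrist"; returns the picture (480x640x3 uint8, blue, green, red); there is no depth.
- ctrl.calibration(name): a dict with "fx", "fy", "cx", "cy" (pixels), "cam_to_world" (4x4, takes a point from camera to world coordinates). Camera axes: x right, y up, looking along -z (the intrinsics and any distortion apply to the point x, -y, -z); pixel columns grow to the right and rows downward; lengths in m; the calibration is good to about 2 mm. A picture is of the moment at which its call begins: read the wrist's pose just before it. calibration takes no time and is no camera call; for the wrist camera it gives the pose at the moment of the call.
- ctrl.sign_off(): hands the job in; it is judged then, once.
The state is a dict: "time": time; "qpos": joint angles; "dq": joint speeds; "joint_efforts": joint torques, N m; "eef_pos": TCP position; "tcp_rot": TCP orientation; "contact_force": force on the tool from outside, world axes, zero at the start; "wrist_torque": the same for the moment, N m; "opening": opening from 0.0 (shut) to 1.0 (fully open); "finger_force": force on a finger pad.
Only numpy, scipy, OpenCV 4.12 (cv2) and the standard library are available. Lean on these libraries where they do the work, as an engineer would, in place of code of your own. Each camera call takes 0.05 s, during which the arm holds its last target. There are 200 camera calls.

## Working session

There is one attempt and no reset: what is moved stays moved. The work goes in short steps, Python scripts to look and compute and a tool call to move; the robot and the scene stay as the last step left them, time stands still between calls to the robot, and variables do not carry over. Pictures are saved under pics/ and viewed, at most 10 in all, crops included, and the job is handed in when it is done.

Besides the shell and the picture viewer there is one more tool, called after "Request:" as name([rows], argument=value, ...), one row to a line, values as JSON. step_arm: Moves the arm, as the interface text tells. Its arguments: {"type":"object","properties":{"motion":{"type":"array"},"gripper":{"type":"number"},"grip_force":{"type":"number"}},"required":["motion"]}

```bash
mkdir -p pics; ls; python3 - <<'E'
from plant import ctrl
import cv2,json
s=ctrl.get_state();print(s)
for n in("scene","top"):
    cv2.imwrite(f"pics/{n}0.png",ctrl.read_camera(n));c=ctrl.calibration(n);print(n,c)
E
```

```text
pics
{'time': 0.0, 'qpos': array([ 9.63992385e-01,  2.87187542e-01,  1.57820283e+00, -2.30667237e-06,
        1.27859324e+00, -1.49964424e-01]), 'dq': array([ 0.00192893, -0.00186664, -0.00201776, -0.00174144,  0.00184513,
       -0.00068285]), 'joint_efforts': array([-6.39827408e-05, -4.05988455e+01, -2.92624998e+01, -1.65133329e-04,
        5.93377888e-03,  3.74080670e-06]), 'eef_pos': array([0.29730606, 0.60522917, 0.21981863]), 'tcp_rot': array([ 2.26438125e-01,  9.74024818e-01, -1.11132417e-03, -4.40608093e-04]), 'contact_force': array([ 0.37338455,  0.55589817, -0.94526566]), 'wrist_torque': array([-0.04981509, -0.00501277, -0.01871389]), 'finger_force': 0.0, 'opening': 1.000985419846026}
scene {'fx': 541.3438980819252, 'fy': 541.3438980819252, 'cx': 318.1218334904087, 'cy': 244.384651746822, 'cam_to_world': array([[-0.59872908, -0.60727031,  0.52225115,  1.10295614],
       [ 0.80091074, -0.44733733,  0.3980343 ,  0.55462039],
       [-0.00809197,  0.65659126,  0.75420318,  1.03343758],
       [ 0.        ,  0.        ,  0.        ,  1.        ]])}
top {'fx': 498.8069734022681, 'fy': 498.8069734022681, 'cx': 324.32833851415046, 'cy': 236.7849657741625, 'cam_to_world': array([[ 0.0249169 ,  0.98803041, -0.15223357,  0.25603553],
       [-0.99950869,  0.02172554, -0.02259137,  0.03895273],
       [-0.01901361,  0.15272168,  0.98808632,  1.44542314],
       [ 0.        ,  0.        ,  0.        ,  1.        ]])}
```

View pics/scene0.png

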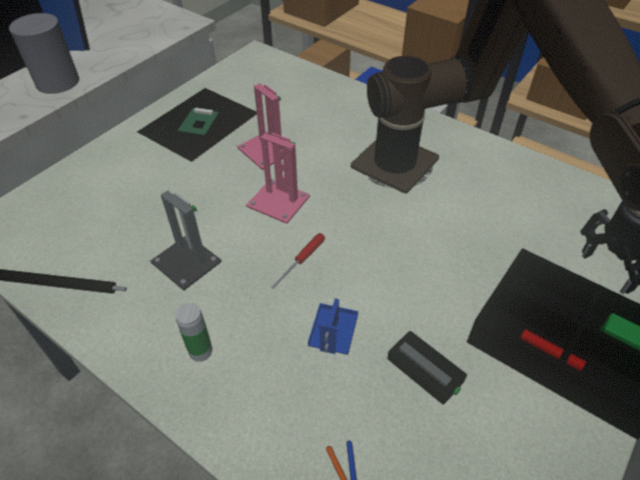

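View pics/top0.png

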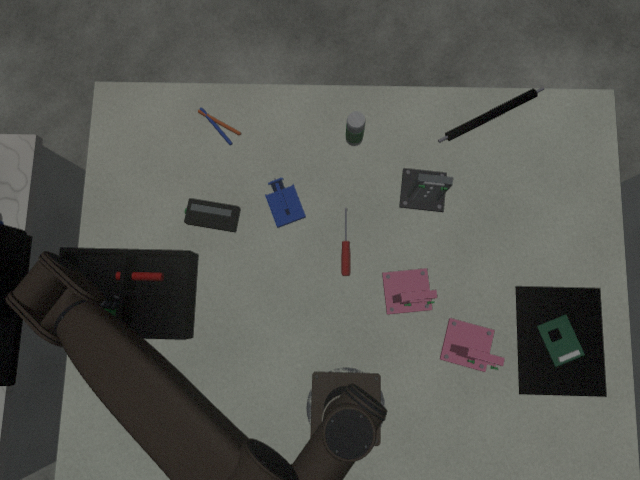

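```bash
python3 - <<'E'
import cv2,numpy as np
t=cv2.imread("pics/top0.png");s=cv2.imread("pics/scene0.png")
f=lambda i,x,y,w,h:cv2.convertScaleAbs(cv2.resize(i[y:y+h,x:x+w],(400,300),interpolation=cv2.INTER_CUBIC),alpha=1.7)
a=np.hstack([f(t,385,155,80,60),f(s,125,182,120,120*3//4+15)])
b=np.hstack([f(t,250,170,80,60),f(s,290,285,88,66)])
cv2.imwrite("pics/c1.png",np.vstack([a,b]))
E
```

```text
(no output)
```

View pics/c1.png

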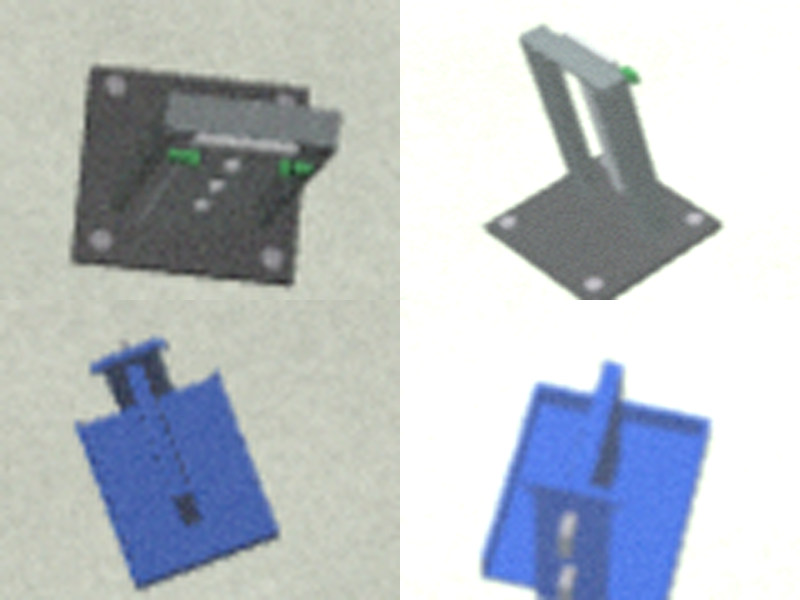

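```bash
cat > h.py <<'E'
import numpy as np,cv2
from plant import ctrl
def ray(c,u,v):
    T=c["cam_to_world"];d=np.array([(u-c["cx"])/c["fx"],-(v-c["cy"])/c["fy"],-1.])
    return T[:3,3],T[:3,:3]@d
def onz(c,u,v,z):
    o,d=ray(c,u,v);return o+d*(z-o[2])/d[2]
def proj(c,P):
    T=c["cam_to_world"];p=T[:3,:3].T@(np.asarray(P,float)-T[:3,3])
    return np.array([c["cx"]-c["fx"]*p[0]/p[2],c["cy"]+c["fy"]*p[1]/p[2]])
def tri(c1,p1,c2,p2):
    A=[];b=[]
    for c,p in((c1,p1),(c2,p2)):
        o,d=ray(c,*p);d=d/np.linalg.norm(d);M=np.eye(3)-np.outer(d,d);A.append(M);b.append(M@o)
    return np.linalg.lstsq(np.vstack(A),np.hstack(b),rcond=None)[0]
E
python3 - <<'E'
from h import *
c=ctrl.calibration("top")
P=np.array([onz(c,250+u/5,170+v/5,.018)for u,v in((78,425),(218,375),(278,535),(138,588))])
print(P.round(4));print(np.linalg.norm(np.diff(P[[0,1,2,3,0]],axis=0),axis=1))
m=P.mean(0);x=(P[0]+P[1]-P[2]-P[3])[:2];a=np.arctan2(x[1],x[0]);print("tray yaw",np.degrees(a),"org",m[:2]+.0075*np.array([np.cos(a),np.sin(a)]))
P=np.array([onz(c,385+u/5,155+v/5,.01)for u,v in((92,66),(308,90),(292,285),(72,262))])
print(P.round(4));print(np.linalg.norm(np.diff(P[[0,1,2,3,0]],axis=0),axis=1))
m=P.mean(0);y=(P[3]-P[2])[:2];a=np.arctan2(-y[0],y[1]);print("upr yaw",np.degrees(a),"org",m[:2]-.035*np.array([np.cos(a),np.sin(a)]))
for u,v in((183,157),(296,167)):print(onz(c,385+u/5,155+v/5,.182))
w=ctrl.calibration("wrist");s=ctrl.get_state();from scipy.spatial.transform import Rotation as R
Rt=R.from_quat(s["tcp_rot"]).as_matrix();print("wrist cam in tool",Rt.T@(w["cam_to_world"][:3,3]-s["eef_pos"]),"\n",Rt.T@w["cam_to_world"][:3,:3],w["fx"])
print("tool x,y",Rt[:,0],Rt[:,1])
E
```

```text
[[0.419  0.2398 0.018 ]
 [0.45   0.1599 0.018 ]
 [0.3583 0.1223 0.018 ]
 [0.3262 0.2014 0.018 ]]
[0.08568435 0.09903977 0.08537616 0.10046476]
tray yaw 22.373285448527184 org [0.39532115 0.18368364]
[[ 0.6881 -0.1576  0.01  ]
 [ 0.6759 -0.285   0.01  ]
 [ 0.5581 -0.2742  0.01  ]
 [ 0.5691 -0.146   0.01  ]]
[0.1279397  0.11833263 0.12866793 0.11957463]
upr yaw -4.9291363572312905 org [ 0.58795371 -0.2127255 ]
[ 0.58845789 -0.18119213  0.182     ]
[ 0.58429694 -0.2394846   0.182     ]
wrist cam in tool [ 0.06555886 -0.00021881 -0.15225109] 
 [[-4.99093786e-04  9.65347945e-01  2.60965699e-01]
 [ 9.99999860e-01  5.27667156e-04 -3.94254466e-05]
 [-1.75762302e-04  2.60965642e-01 -9.65348073e-01]] 386.8142418360787
tool x,y [-8.97468318e-01  4.41078793e-01  3.41076620e-04] [ 0.44107713  0.8974666  -0.00215903]
```

Request:
step_arm([
  {"offset": [-0.011, -0.013, 0], "twist": -2},
  {"offset": [-0.033, -0.04, 0], "twist": -6},
  {"offset": [-0.06, -0.074, 0], "twist": -11},
  {"offset": [-0.09, -0.11, 0], "twist": -16},
  {"offset": [-0.12, -0.147, 0], "twist": -22},
  {"offset": [-0.15, -0.184, 0], "twist": -27},
  {"offset": [-0.181, -0.221, 0], "twist": -32},
  {"offset": [-0.211, -0.258, 0], "twist": -38},
  {"offset": [-0.238, -0.291, 0], "twist": -43},
  {"offset": [-0.26, -0.318, 0], "twist": -47},
  {"offset": [-0.274, -0.335, 0], "twist": -49},
  {"offset": [-0.274, -0.335, 0], "twist": -49},
])

```text
time: 1.3
eef_pos: [0.3961, 0.1823, 0.2209]
tcp_rot: [-0.196, 0.981, -0.0, -0.0]
contact_force: [-0.4, -0.2, -0.4]
opening: 1.0
finger_force: 0.0
```

```bash
python3 - <<'E'
from h import *
import pickle
s=ctrl.get_state();w=ctrl.calibration("wrist");im=ctrl.read_camera("wrist")
cv2.imwrite("pics/w1.png",im);pickle.dump((s,w),open("w1.pkl","wb"));print(s["time"],s["eef_pos"],s["tcp_rot"],s["contact_force"],s["qpos"])
E
```

```text
1.3 [0.39606603 0.18225717 0.22087864] [-1.95928477e-01  9.80618143e-01 -2.26462014e-04 -1.97729779e-04] [-0.41890163 -0.19749632 -0.43433228] [ 1.98009311e-01 -2.67554512e-01  2.13538358e+00 -4.73275833e-04
  1.27415944e+00 -1.76705698e+00]
```

View pics/w1.png

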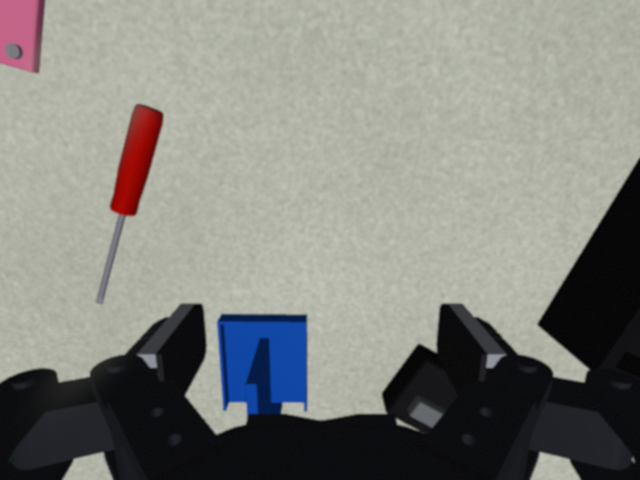

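```bash
python3 - <<'E'
from h import *
import pickle
s,w=pickle.load(open("w1.pkl","rb"));print({k:v for k,v in w.items()})
t=ctrl.calibration("top");sc=ctrl.calibration("scene")
print({k for k in t})
print("sd tip: top",onz(t,346,208,.01),"wrist",onz(w,100,302,.01),"scene",onz(sc,273,288,.01))
print("sd handle: top",onz(t,346,275,.015),"wrist",onz(w,148,105,.02),"scene",onz(sc,322,236,.02))
for n,uv in dict(NL=(219,317),NR=(307,317)).items():print(n,onz(w,*uv,.018))
print("scene corners",onz(sc,*(290+135/400*88,285+385/400*88),.018))
print("robot in scene: tcp",proj(sc,s["eef_pos"]),"top",proj(t,s["eef_pos"]),"wrist",proj(w,s["eef_pos"]))
cv2.imwrite("pics/top1.png",ctrl.read_camera("top"));cv2.imwrite("pics/scene1.png",ctrl.read_camera("scene"))
E
```

```text
{'fx': 386.8142418360787, 'fy': 386.8142418360787, 'cx': 321.08889359888076, 'cy': 245.1832064787691, 'cam_to_world': array([[-3.83816559e-01, -8.91472722e-01, -2.40751397e-01,
         3.35473131e-01],
       [ 9.23409174e-01, -3.70708242e-01, -9.94529889e-02,
         1.56736359e-01],
       [-5.88900407e-04, -2.60483753e-01,  9.65478051e-01,
         3.73176460e-01],
       [ 0.00000000e+00,  0.00000000e+00,  0.00000000e+00,
         1.00000000e+00]])}
{'cam_to_world', 'cy', 'fy', 'cx', 'fx'}
sd tip: top [0.5640828  0.01027567 0.01      ] wrist [0.56707005 0.0102391  0.01      ] scene [0.56559583 0.01049473 0.01      ]
sd handle: top [0.36699738 0.00678974 0.015     ] wrist [0.36527913 0.00738379 0.02      ] scene [0.37300827 0.01088369 0.02      ]
NL [0.53207269 0.12751971 0.018     ]
NR [0.49822706 0.20888276 0.018     ]
scene corners [0.6733267  0.22726567 0.018     ]
robot in scene: tcp [381.14543359 214.53216925] top [277.27162229 255.1882351 ] wrist [322.02968677 301.27714474]
```

View pics/top1.png

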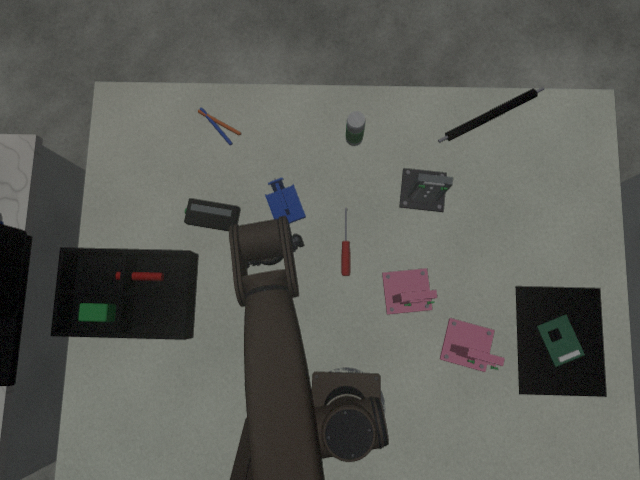

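```bash
python3 - <<'E'
from h import *
import pickle
s,w=pickle.load(open("w1.pkl","rb"));c=ctrl.calibration("top")
P=np.array([onz(c,250+u/5,170+v/5,.018)for u,v in((78,125),(218,75),(278,235),(138,288))])
print(P.round(4));print(np.linalg.norm(np.diff(P[[0,1,2,3,0]],axis=0),axis=1))
m=P.mean(0);x=(P[0]+P[1]-P[2]-P[3])[:2];a=np.arctan2(x[1],x[0]);o=m[:2]+.0075*np.array([np.cos(a),np.sin(a)]);print("tray yaw",np.degrees(a),"org",o)
NL,NR=onz(w,219,317,.018),onz(w,307,317,.018);d=(NR-NL)[:2];print(np.linalg.norm(d));a2=np.arctan2(-d[0],d[1]);print("wrist yaw",np.degrees(a2),"org",(NL+NR)[:2]/2+.06*np.array([np.cos(a2),np.sin(a2)]))
E
```

```text
[[0.5965 0.2474 0.018 ]
 [0.6283 0.166  0.018 ]
 [0.5331 0.1277 0.018 ]
 [0.5    0.2082 0.018 ]]
[0.0874229  0.10264488 0.08710632 0.10411456]
tray yaw 22.015183272398495 org [0.57143491 0.19012577]
0.08812191959246145
wrist yaw 22.58647283278519 org [0.57054793 0.19124588]
```

Request:
step_arm([
  {"offset": [-0.03, -0.011, 0], "twist": 0},
  {"offset": [-0.07, -0.026, 0], "twist": 0},
  {"offset": [-0.11, -0.04, 0], "twist": 0},
  {"offset": [-0.145, -0.053, 0], "twist": 0},
  {"offset": [-0.164, -0.06, 0], "twist": 0},
  {"offset": [-0.164, -0.06, 0], "twist": 0},
  {"offset": [-0.164, -0.06, 0], "twist": 0},
])

```text
time: 2.15
eef_pos: [0.5695, 0.1938, 0.2204]
tcp_rot: [-0.199, 0.98, 0.0, -0.001]
contact_force: [0.1, 0.3, 0.1]
opening: 1.0
finger_force: 0.0
```

```bash
python3 - <<'E'
from h import *
import pickle
s=ctrl.get_state();w=ctrl.calibration("wrist");im=ctrl.read_camera("wrist")
cv2.imwrite("pics/w2.png",cv2.convertScaleAbs(im,alpha=1.6));pickle.dump((s,w),open("w2.pkl","wb"));print(s["time"],s["eef_pos"],s["tcp_rot"])
a=np.radians(22.3);o=np.array([.571,.1907,0]);X=np.array([np.cos(a),np.sin(a),0]);Y=np.array([-X[1],X[0],0])
for n,(x,y,z) in dict(ribfront=(-35,0,85),ribback=(45,0,85),FL=(-60,45,18),FR=(-60,-45,18)).items():print(n,proj(w,o+(x*X+y*Y+[0,0,z])/1000))
E
```

```text
2.15 [0.56952308 0.19382414 0.22036181] [-1.98584045e-01  9.80083325e-01  1.79873026e-04 -1.01083817e-03]
ribfront [317.32826049 184.42402725]
ribback [316.56105782 286.01385352]
FL [368.77038284 148.58200975]
FR [267.60285514 147.52751198]
```

View pics/w2.png

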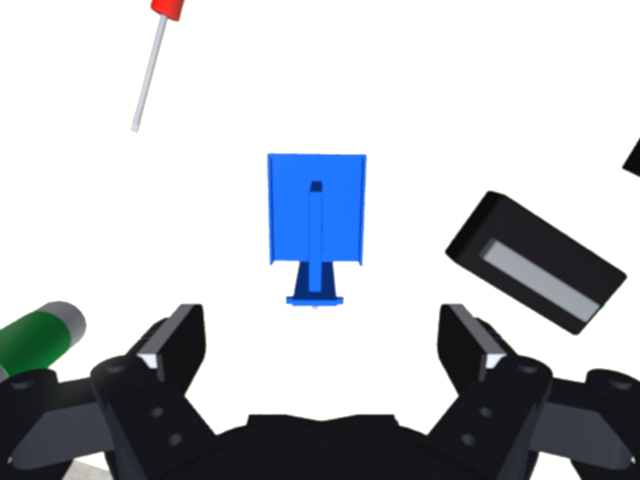

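```bash
python3 - <<'E'
from h import *
import pickle
from scipy.spatial.transform import Rotation as R
s,w=pickle.load(open("w2.pkl","rb"))
im=cv2.imread("pics/w2.png");hsv=cv2.cvtColor(im,cv2.COLOR_BGR2HSV)
m=cv2.inRange(hsv,(100,120,40),(130,255,255));ys,xs=np.where(m);print("bbox",xs.min(),xs.max(),ys.min(),ys.max())
print("row157",np.where(m[157])[0][[0,-1]],"row200",np.where(m[200])[0][[0,-1]])
v=hsv[...,2]
for r in(230,275,187):print(r,v[r,290:345].tolist())
print("col316",v[180:200,316].tolist())
a=np.radians(22.3);X=np.array([np.cos(a),np.sin(a),0])
l,r=onz(w,267.5,154,.004),onz(w,366.5,154,.004);print(l,r,np.linalg.norm(l-r),"yaw",np.degrees(np.arctan2(-(r-l)[0],(r-l)[1])),"org",(l+r)/2+.06*X)
print("rib front org",onz(w,316,190,.085)+.035*X,"plate top rear",onz(w,315,304,.102)-.05*X)
Rt=R.from_quat(s["tcp_rot"]).as_matrix();print(Rt.round(4))
E
```

```text
bbox 268 397 154 425
row157 [268 365] row200 [269 363]
230 [255, 255, 255, 255, 255, 255, 255, 255, 255, 255, 255, 255, 255, 255, 255, 255, 255, 255, 254, 250, 255, 255, 255, 255, 255, 255, 255, 255, 255, 255, 255, 245, 248, 255, 255, 255, 255, 255, 255, 255, 255, 255, 255, 255, 255, 255, 255, 255, 255, 255, 255, 255, 255, 255, 255]
275 [255, 255, 255, 255, 255, 255, 229, 162, 123, 117, 115, 117, 115, 115, 115, 115, 115, 126, 171, 229, 255, 255, 255, 255, 255, 255, 255, 255, 255, 255, 243, 187, 134, 115, 115, 115, 114, 117, 115, 115, 117, 115, 117, 144, 202, 255, 255, 255, 255, 255, 255, 255, 255, 255, 255]
187 [255, 255, 255, 255, 255, 255, 255, 255, 255, 255, 255, 255, 255, 255, 255, 255, 255, 255, 255, 250, 200, 144, 118, 115, 115, 117, 115, 115, 115, 115, 122, 157, 219, 255, 255, 255, 255, 255, 255, 255, 255, 255, 255, 255, 255, 255, 255, 255, 255, 255, 255, 255, 255, 255, 255]
col316 [237, 176, 128, 114, 115, 117, 115, 115, 115, 115, 131, 179, 235, 255, 255, 255, 255, 255, 255, 255]
[0.53896539 0.12664105 0.004     ] [0.50323648 0.21131046 0.004     ] 0.09189920726903575 yaw 22.87883744732709 org [0.57661352 0.19174313 0.004     ]
rib front org [0.57517296 0.19138035 0.085     ] plate top rear [0.57408508 0.19094908 0.102     ]
[[-9.211e-01 -3.893e-01 -2.100e-03]
 [-3.893e-01  9.211e-01 -0.000e+00]
 [ 1.900e-03  8.000e-04 -1.000e+00]]
```

Request:
step_arm([
  {"offset": [-0.004, -0.004, 0.02]},
  {"offset": [-0.004, -0.004, 0.06]},
  {"offset": [-0.004, -0.004, 0.1]},
  {"offset": [-0.004, -0.004, 0.135]},
  {"offset": [-0.004, -0.004, 0.153]},
  {"offset": [-0.004, -0.004, 0.159]},
  {"offset": [-0.004, -0.004, 0.159]},
])

```text
invalid input at $.motion[0]: expected keys offset, twist
```

Request:
step_arm([
  {"offset": [0, 0, 0]},
  {"offset": [0, 0, 0]},
  {"offset": [0, 0, 0]},
  {"offset": [0, 0, 0]},
  {"offset": [0, 0, 0]},
  {"offset": [0, 0, 0]},
  {"offset": [0, 0, 0]},
  {"offset": [0, 0, 0]},
], gripper=0.0, grip_force=100)

```text
invalid input at $.motion[0]: expected keys offset, twist
```

Request:
step_arm([
  {"offset": [-0.004, -0.004, 0.02], "twist": 0},
  {"offset": [-0.004, -0.004, 0.06], "twist": 0},
  {"offset": [-0.004, -0.004, 0.1], "twist": 0},
  {"offset": [-0.004, -0.004, 0.135], "twist": 0},
  {"offset": [-0.004, -0.004, 0.153], "twist": 0},
  {"offset": [-0.004, -0.004, 0.159], "twist": 0},
  {"offset": [-0.004, -0.004, 0.159], "twist": 0},
])

```text
time: 2.9
eef_pos: [0.5743, 0.1908, 0.0619]
tcp_rot: [-0.198, 0.98, 0.0, -0.001]
contact_force: [-0.1, -0.2, 0.4]
opening: 1.002
finger_force: 0.0
```

Request:
step_arm([
  {"offset": [0, 0, 0], "twist": 0},
  {"offset": [0, 0, 0], "twist": 0},
  {"offset": [0, 0, 0], "twist": 0},
  {"offset": [0, 0, 0], "twist": 0},
  {"offset": [0, 0, 0], "twist": 0},
  {"offset": [0, 0, 0], "twist": 0},
  {"offset": [0, 0, 0], "twist": 0},
  {"offset": [0, 0, 0], "twist": 0},
], gripper=0.0, grip_force=100)

```text
time: 3.7
eef_pos: [0.5756, 0.1908, 0.0627]
tcp_rot: [-0.198, 0.98, 0.0, 0.0]
contact_force: [-1.2, 1.8, 3.4]
opening: 0.081
finger_force: 98.4
```

Request:
step_arm([
  {"offset": [0, 0, -0.01], "twist": 0},
  {"offset": [0, 0, -0.04], "twist": 0},
  {"offset": [0, 0, -0.08], "twist": 0},
  {"offset": [0, 0, -0.125], "twist": 0},
  {"offset": [0, 0, -0.17], "twist": 0},
  {"offset": [0, 0, -0.215], "twist": 0},
  {"offset": [0, 0, -0.25], "twist": 0},
  {"offset": [0, 0, -0.267], "twist": 0},
  {"offset": [0, 0, -0.267], "twist": 0},
])

```text
time: 4.6
eef_pos: [0.5764, 0.1904, 0.3317]
tcp_rot: [-0.198, 0.98, -0.0, 0.002]
contact_force: [0.3, 0.5, -3.5]
opening: 0.079
finger_force: 98.4
```

Request:
step_arm([
  {"offset": [0.002, -0.015, 0], "twist": 1},
  {"offset": [0.007, -0.045, 0], "twist": 3},
  {"offset": [0.013, -0.085, 0], "twist": 6},
  {"offset": [0.019, -0.13, 0], "twist": 9},
  {"offset": [0.026, -0.178, 0], "twist": 12},
  {"offset": [0.033, -0.226, 0], "twist": 15.5},
  {"offset": [0.04, -0.274, 0], "twist": 19},
  {"offset": [0.047, -0.322, 0], "twist": 22},
  {"offset": [0.053, -0.363, 0], "twist": 25},
  {"offset": [0.058, -0.395, 0], "twist": 27},
  {"offset": [0.06, -0.41, 0], "twist": 28},
  {"offset": [0.06, -0.41, 0], "twist": 28},
])

```text
time: 5.8
eef_pos: [0.6781, -0.2132, 0.3247]
tcp_rot: [0.047, 0.999, 0.001, -0.003]
contact_force: [-0.2, 0.6, -4.0]
opening: 0.081
finger_force: 98.3
```

Request:
step_arm([
  {"offset": [0, 0, 0], "twist": 0},
  {"offset": [0, 0, 0], "twist": 0},
])

```text
time: 6.0
eef_pos: [0.679, -0.209, 0.3285]
tcp_rot: [0.044, 0.999, 0.001, -0.001]
contact_force: [0.5, -0.2, -3.7]
opening: 0.075
finger_force: 98.4
```

```bash
python3 - <<'E'
from h import *
import pickle
s=ctrl.get_state();w=ctrl.calibration("wrist");im=ctrl.read_camera("wrist")
cv2.imwrite("pics/w3.png",cv2.convertScaleAbs(im,alpha=1.5));pickle.dump((s,w),open("w3.pkl","wb"));print(s)
E
```

```text
{'time': 6.0, 'qpos': array([-4.41283101e-01,  3.11068333e-01,  1.35350051e+00,  5.25768259e-04,
        1.47868598e+00, -1.92370907e+00]), 'dq': array([ 0.00825285, -0.01112684, -0.00723565, -0.00448595, -0.00200572,
       -0.0011498 ]), 'joint_efforts': array([-6.67953640e-01, -4.49559224e+01, -3.26420939e+01, -2.03220535e-02,
       -2.21019227e-02,  5.54287249e-05]), 'eef_pos': array([ 0.67900369, -0.20898668,  0.32852393]), 'tcp_rot': array([ 4.41951623e-02,  9.99022536e-01,  5.62799451e-04, -6.65187123e-04]), 'contact_force': array([ 0.51241721, -0.18364766, -3.70058833]), 'wrist_torque': array([ 0.00419813,  0.02722483, -0.04956383]), 'finger_force': 98.35802435874939, 'opening': 0.07511184605774524}
```

View pics/w3.png

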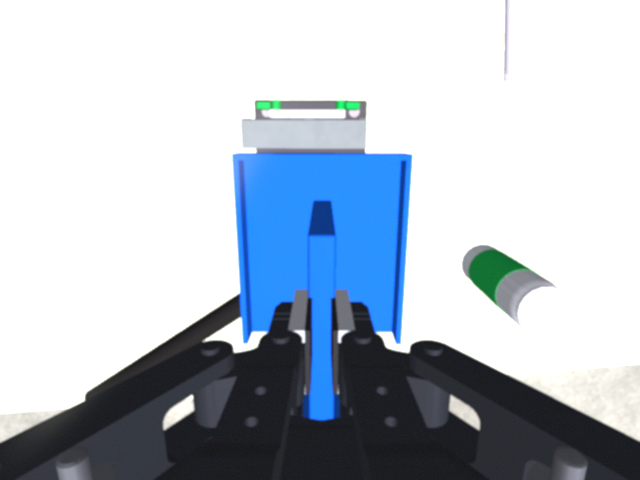

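```bash
python3 - <<'E'
from h import *
import pickle
from scipy.spatial.transform import Rotation as R
s,w=pickle.load(open("w3.pkl","rb"));im=cv2.imread("pics/w3.png");hsv=cv2.cvtColor(im,cv2.COLOR_BGR2HSV)
m=cv2.inRange(hsv,(45,90,40),(80,255,255))[:130];n,l,st,ce=cv2.connectedComponentsWithStats(m)
print(st[1:],ce[1:].round(2))
Rt=R.from_quat(s["tcp_rot"]).as_matrix();print("tool yaw(tray)",np.degrees(np.arctan2(-Rt[0,1],Rt[1,1])),Rt.round(4).tolist())
c=cv2.resize(im[90:160,235:375],(800,400),interpolation=cv2.INTER_CUBIC)
cv2.imwrite("pics/w3c.png",cv2.convertScaleAbs(c,alpha=.66))
for r in(125,133,140,144):
  g=im[r,:,0].astype(int);print(r,g[238:250].tolist(),g[358:372].tolist())
E
```

```text
[[256 101  25   9 194]
 [336 101  24   9 185]] [[268.09 104.66]
 [347.3  105.03]]
tool yaw(tray) -5.066086658960104 [[-0.9961, 0.0883, -0.0013], [0.0883, 0.9961, 0.0012], [0.0014, 0.0011, -1.0]]
125 [255, 255, 255, 238, 219, 219, 219, 219, 219, 220, 220, 219] [213, 214, 213, 213, 212, 214, 213, 222, 255, 255, 255, 255, 255, 255]
133 [255, 255, 255, 255, 236, 219, 219, 220, 222, 222, 222, 222] [213, 212, 212, 213, 214, 214, 218, 232, 255, 255, 255, 255, 255, 255]
140 [255, 255, 255, 255, 242, 220, 219, 219, 220, 220, 220, 222] [216, 216, 214, 218, 218, 218, 220, 240, 255, 255, 255, 255, 255, 255]
144 [255, 255, 255, 255, 250, 225, 222, 224, 222, 224, 224, 224] [219, 218, 219, 219, 218, 219, 220, 240, 255, 255, 255, 255, 255, 255]
```

View pics/w3c.png

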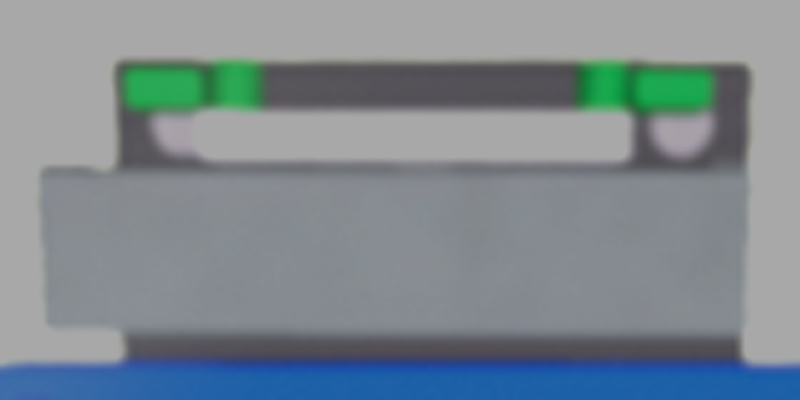

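```bash
python3 - <<'E'
from h import *
import pickle
from scipy.spatial.transform import Rotation as R
s,w=pickle.load(open("w3.pkl","rb"))
px=lambda u,v:(235+u*.175,90+v*.175)
A=onz(w,*px(195,110),.199);B=onz(w,*px(635,110),.199);print(A,B,np.linalg.norm(A-B),"yaw",np.degrees(np.arctan2(-(B-A)[0],(B-A)[1])))
M=(A+B)/2
C=[onz(w,*px(u,88),.1855) for u in(120,714)];print("catch",C,(C[0]+C[1])/2,np.linalg.norm(C[0]-C[1]))
D=[onz(w,*px(u,v),.196) for u,v in((41,170),(747,170),(46,326),(745,332))];print("chan",[d.round(4).tolist() for d in D],"yaw",np.degrees(np.arctan2(-(D[1]-D[0])[0],(D[1]-D[0])[1])),np.linalg.norm(D[1]-D[0]))
Rt=R.from_quat(s["tcp_rot"]).as_matrix()
print("face mid in tool",Rt.T@(M-s["eef_pos"]),"catch",Rt.T@((C[0]+C[1])/2-s["eef_pos"]))
for u in(309,335):pass
# rib top front end check at z = tcp+.0223
z=s["eef_pos"][2]+.0223
im=cv2.imread("pics/w3.png")
g=im[270,:,1].astype(int);print(g[295:350].tolist())
o=np.array([0,0,-.0223]);print(proj(w,s["eef_pos"]+Rt@(o+[.035,0,0])),proj(w,s["eef_pos"]+Rt@(o+[.02,0,0])))
E
```

```text
[ 0.58943006 -0.23716448  0.199     ] [ 0.59414227 -0.18429249  0.199     ] 0.05308155786418221 yaw -5.093019483852946
catch [array([ 0.58481899, -0.2478626 ,  0.1855    ]), array([ 0.59146819, -0.17324897,  0.1855    ])] [ 0.58814359 -0.21055579  0.1855    ] 0.07490931198936723
chan [[0.5944, -0.2572, 0.196], [0.6021, -0.1709, 0.196], [0.6129, -0.2592, 0.196], [0.6214, -0.1723, 0.196]] yaw -5.094530656641527 0.08665436881718748
face mid in tool [ 0.08654434 -0.00957475  0.12963325] catch [ 0.09016932 -0.00973877  0.14313809]
[147, 147, 147, 146, 146, 147, 146, 146, 146, 146, 144, 141, 128, 116, 124, 136, 142, 144, 144, 146, 147, 144, 144, 144, 144, 146, 146, 144, 144, 146, 144, 146, 146, 144, 146, 146, 146, 144, 136, 128, 132, 141, 147, 146, 147, 146, 146, 146, 146, 146, 146, 147, 146, 147, 146]
[322.03367448 232.68949927] [322.03004236 273.82190342]
```

Request:
step_arm([
  {"offset": [0.01, -0.001, 0], "twist": 0},
  {"offset": [0.04, -0.003, 0], "twist": 0},
  {"offset": [0.08, -0.005, 0], "twist": 0},
  {"offset": [0.12, -0.007, 0], "twist": 0},
  {"offset": [0.155, -0.009, 0], "twist": 0},
  {"offset": [0.178, -0.0095, 0], "twist": 0},
  {"offset": [0.188, -0.0095, 0], "twist": 0},
  {"offset": [0.188, -0.0095, 0.02], "twist": 0},
  {"offset": [0.188, -0.0095, 0.055], "twist": 0},
  {"offset": [0.188, -0.0095, 0.09], "twist": 0},
  {"offset": [0.188, -0.0095, 0.12], "twist": 0},
  {"offset": [0.188, -0.0095, 0.14], "twist": 0},
])

```text
time: 7.25
eef_pos: [0.4903, -0.2019, 0.1867]
tcp_rot: [0.045, 0.999, 0.001, -0.001]
contact_force: [-0.4, 0.6, -4.2]
opening: 0.078
finger_force: 98.2
```

Request:
step_arm([
  {"offset": [0, 0, 0.015], "twist": 0},
  {"offset": [0, 0, 0.025], "twist": 0},
  {"offset": [0, 0, 0.03], "twist": 0},
  {"offset": [0, 0, 0.03], "twist": 0},
  {"offset": [0, 0, 0.03], "twist": 0},
  {"offset": [0, 0, 0.03], "twist": 0},
])

```text
time: 7.85
eef_pos: [0.4919, -0.2037, 0.1606]
tcp_rot: [0.045, 0.999, -0.001, 0.001]
contact_force: [-0.2, 0.5, -4.6]
opening: 0.081
finger_force: 98.3
```

```bash
python3 - <<'E'
from h import *
from scipy.spatial.transform import Rotation as R
E=[];Q=[]
for i in range(10):
    im=ctrl.read_camera("scene");s=ctrl.get_state();E.append(s["eef_pos"]);Q.append(s["tcp_rot"])
E=np.array(E);e=E.mean(0);print(s["time"],e,E.std(0),s["contact_force"])
Rt=R.from_quat(Q).mean().as_matrix();print("yaw",np.degrees(np.arctan2(-Rt[0,1],Rt[1,1])),Rt[2])
M=np.array([.59178,-.21073,.199]);print("face in tool",Rt.T@(M-e))
cv2.imwrite("pics/s2.png",im)
E
```

```text
8.35 [ 0.49137742 -0.20334252  0.15966062] [0.00021383 0.00013726 0.00039359] [-0.152063   -0.65871806 -3.9918219 ]
yaw -5.1738450000580976 [-6.86416485e-04 -3.66287974e-04 -9.99999697e-01]
face in tool [-0.10068667  0.00168231 -0.03927089]
```

Request:
step_arm([
  {"offset": [0, 0.0015, 0.004], "twist": 0},
  {"offset": [-0.01, 0.0015, 0.004], "twist": 0},
  {"offset": [-0.02, 0.0015, 0.004], "twist": 0},
  {"offset": [-0.027, 0.0015, 0.004], "twist": 0},
  {"offset": [-0.03, 0.0015, 0.004], "twist": 0},
  {"offset": [-0.03, 0.0015, 0.004], "twist": 0},
  {"offset": [-0.03, 0.0015, 0.004], "twist": 0},
  {"offset": [-0.03, 0.0015, 0.004], "twist": 0},
])

```text
time: 9.15
eef_pos: [0.5209, -0.2043, 0.1551]
tcp_rot: [0.045, 0.999, 0.0, -0.0]
contact_force: [0.4, -0.5, -3.8]
opening: 0.083
finger_force: 98.3
```

Request:
step_arm([
  {"offset": [-0.001, 0, 0], "twist": 0},
  {"offset": [-0.002, 0, 0], "twist": 0},
  {"offset": [-0.003, 0, 0], "twist": 0},
  {"offset": [-0.004, 0, 0], "twist": 0},
  {"offset": [-0.005, 0, 0], "twist": 0},
  {"offset": [-0.006, 0, 0], "twist": 0},
  {"offset": [-0.007, 0, 0], "twist": 0},
])

```text
time: 9.85
eef_pos: [0.5283, -0.205, 0.1552]
tcp_rot: [0.045, 0.999, -0.0, -0.0]
contact_force: [0.5, 0.3, -4.5]
opening: 0.079
finger_force: 98.3
```

```bash
cat > st.py <<'E'
from h import *
from scipy.spatial.transform import Rotation as R
import sys
E=[];Q=[];F=[];T=[]
for i in range(6):
    im=ctrl.read_camera("top");s=ctrl.get_state();E.append(s["eef_pos"]);Q.append(s["tcp_rot"]);F.append(s["contact_force"]);T.append(s["wrist_torque"])
e=np.mean(E,0);Rt=R.from_quat(Q).mean().as_matrix();M=np.array([.59178,-.21073,.199])
print(s["time"],"eef",e.round(4),"yaw",np.degrees(np.arctan2(-Rt[0,1],Rt[1,1])).round(2),"F tool",(Rt.T@np.mean(F,0)).round(2),"T",(Rt.T@np.mean(T,0)).round(3),"face in tool",(Rt.T@(M-e)).round(4),"tilt",Rt[2].round(4))
E
python3 st.py
```

```text
10.15 eef [ 0.5282 -0.205   0.1552] yaw -5.17 F tool [0.02 0.09 4.1 ] T [0.004 0.016 0.013] face in tool [-0.0638  0.0001 -0.0438] tilt [ 0.  0. -1.]
```

Request:
step_arm([
  {"offset": [-0.0005, 0, 0], "twist": 0},
  {"offset": [-0.001, 0, 0], "twist": 0},
  {"offset": [-0.0015, 0, 0], "twist": 0},
  {"offset": [-0.002, 0, 0], "twist": 0},
  {"offset": [-0.0025, 0, 0], "twist": 0},
  {"offset": [-0.003, 0, 0], "twist": 0},
  {"offset": [-0.003, 0, 0], "twist": 0},
])

```text
time: 10.85
eef_pos: [0.5312, -0.2053, 0.1552]
tcp_rot: [0.045, 0.999, 0.0, 0.0]
contact_force: [-0.5, 0.3, -3.0]
opening: 0.083
finger_force: 98.3
```

```bash
python3 st.py
```

```text
11.15 eef [ 0.5311 -0.2053  0.1552] yaw -5.17 F tool [-0.13  0.08  4.26] T [0.002 0.02  0.004] face in tool [-0.0609  0.0001 -0.0438] tilt [ 0.  0. -1.]
```

Request:
step_arm([
  {"offset": [-0.0005, 0, 0], "twist": 0},
  {"offset": [-0.001, 0, 0], "twist": 0},
  {"offset": [-0.0015, 0, 0], "twist": 0},
  {"offset": [-0.002, 0, 0], "twist": 0},
  {"offset": [-0.0025, 0, 0], "twist": 0},
  {"offset": [-0.003, 0, 0], "twist": 0},
  {"offset": [-0.003, 0, 0], "twist": 0},
])

```text
time: 11.85
eef_pos: [0.5342, -0.2056, 0.1552]
tcp_rot: [0.045, 0.999, -0.0, 0.0]
contact_force: [0.1, -0.5, -3.4]
opening: 0.081
finger_force: 98.3
```

```bash
python3 st.py
```

```text
12.15 eef [ 0.5341 -0.2056  0.1552] yaw -5.17 F tool [ 0.11 -0.04  3.73] T [0.022 0.027 0.009] face in tool [-0.0579  0.0001 -0.0438] tilt [ 0.  0. -1.]
```

Request:
step_arm([
  {"offset": [-0.0005, 0, 0], "twist": 0},
  {"offset": [-0.001, 0, 0], "twist": 0},
  {"offset": [-0.0015, 0, 0], "twist": 0},
  {"offset": [-0.002, 0, 0], "twist": 0},
  {"offset": [-0.0025, 0, 0], "twist": 0},
  {"offset": [-0.003, 0, 0], "twist": 0},
  {"offset": [-0.0035, 0, 0], "twist": 0},
  {"offset": [-0.004, 0, 0], "twist": 0},
  {"offset": [-0.004, 0, 0], "twist": 0},
])

```text
time: 13.05
eef_pos: [0.5382, -0.206, 0.1552]
tcp_rot: [0.045, 0.999, -0.0, 0.0]
contact_force: [1.0, -0.8, -3.5]
opening: 0.081
finger_force: 98.3
```

```bash
python3 st.py
```

```text
13.35 eef [ 0.5381 -0.2059  0.1552] yaw -5.17 F tool [0.08 0.02 3.91] T [ 0.01   0.021 -0.001] face in tool [-0.0539  0.0001 -0.0438] tilt [ 0. -0. -1.]
```

Request:
step_arm([
  {"offset": [-0.0005, 0, 0], "twist": 0},
  {"offset": [-0.001, 0, 0], "twist": 0},
  {"offset": [-0.0015, 0, 0], "twist": 0},
  {"offset": [-0.002, 0, 0], "twist": 0},
  {"offset": [-0.002, 0, 0], "twist": 0},
])

```text
time: 13.85
eef_pos: [0.5402, -0.2061, 0.1552]
tcp_rot: [0.045, 0.999, -0.0, 0.0]
contact_force: [0.7, 0.6, -3.8]
opening: 0.078
finger_force: 98.3
```

```bash
python3 st.py
```

```text
14.15 eef [ 0.5401 -0.2061  0.1552] yaw -5.17 F tool [-0.18 -0.33  3.77] T [0.02  0.017 0.013] face in tool [-0.0519  0.0001 -0.0438] tilt [ 0.  0. -1.]
```

Request:
step_arm([
  {"offset": [-0.0003, 0, 0], "twist": 0},
  {"offset": [-0.0006, 0, 0], "twist": 0},
  {"offset": [-0.0006, 0, 0], "twist": 0},
])

```text
time: 14.45
eef_pos: [0.5407, -0.2062, 0.1552]
tcp_rot: [0.045, 0.999, 0.0, 0.0]
contact_force: [-0.2, 0.0, -3.3]
opening: 0.08
finger_force: 98.3
```

```bash
python3 st.py
```

```text
14.75 eef [ 0.5407 -0.2062  0.1552] yaw -5.17 F tool [-0.07  0.18  4.2 ] T [ 0.01  -0.001 -0.005] face in tool [-0.0513  0.0001 -0.0438] tilt [ 0. -0. -1.]
```

Request:
step_arm([
  {"offset": [-0.0003, 0, 0], "twist": 0},
  {"offset": [-0.0006, 0, 0], "twist": 0},
  {"offset": [-0.0006, 0, 0], "twist": 0},
])

```text
time: 15.05
eef_pos: [0.5413, -0.2062, 0.1552]
tcp_rot: [0.045, 0.999, 0.0, -0.0]
contact_force: [0.6, 0.1, -3.4]
opening: 0.082
finger_force: 98.3
```

Request:
step_arm([
  {"offset": [-0.0003, 0, 0], "twist": 0},
  {"offset": [-0.0006, 0, 0], "twist": 0},
  {"offset": [-0.0006, 0, 0], "twist": 0},
])

```text
time: 15.35
eef_pos: [0.5414, -0.2062, 0.1551]
tcp_rot: [0.045, 0.999, 0.0, -0.001]
contact_force: [-3.3, -0.2, -2.7]
opening: 0.081
finger_force: 98.4
```

```bash
python3 st.py
```

```text
15.65 eef [ 0.5414 -0.2062  0.1551] yaw -5.16 F tool [ 4.22 -0.35  2.34] T [ 0.073  0.607 -0.048] face in tool [-0.0505  0.0001 -0.044 ] tilt [ 1.6e-03  1.0e-04 -1.0e+00]
```

Request:
step_arm([
  {"offset": [0.0005, 0, 0], "twist": 0},
  {"offset": [0.0005, 0, 0.0005], "twist": 0},
  {"offset": [0.0005, 0, 0.001], "twist": 0},
  {"offset": [0.0005, 0, 0.0015], "twist": 0},
  {"offset": [0.0005, 0, 0.002], "twist": 0},
  {"offset": [0.0005, 0, 0.0025], "twist": 0},
  {"offset": [0.0005, 0, 0.003], "twist": 0},
  {"offset": [0.0005, 0, 0.0035], "twist": 0},
  {"offset": [0.0005, 0, 0.004], "twist": 0},
  {"offset": [0.0005, 0, 0.004], "twist": 0},
])

```text
time: 16.65
eef_pos: [0.5414, -0.2062, 0.1529]
tcp_rot: [0.045, 0.999, 0.0, -0.0]
contact_force: [-7.0, 1.2, 5.1]
opening: 0.083
finger_force: 99.6
```

```bash
python3 st.py
```

```text
16.95 eef [ 0.5414 -0.2062  0.1529] yaw -5.16 F tool [ 7.14  1.31 -4.72] T [-0.193  1.198 -0.006] face in tool [-0.0506  0.     -0.0461] tilt [ 4.e-04 -0.e+00 -1.e+00]
```

Request:
step_arm([
  {"offset": [0.0005, 0, 0], "twist": 0},
  {"offset": [0.0005, 0, 0.0005], "twist": 0},
  {"offset": [0.0005, 0, 0.001], "twist": 0},
  {"offset": [0.0005, 0, 0.001], "twist": 0},
])

```text
time: 17.35
eef_pos: [0.5414, -0.2063, 0.1527]
tcp_rot: [0.045, 0.999, -0.0, 0.0]
contact_force: [-7.8, 1.7, 7.4]
opening: 0.086
finger_force: 99.8
```

```bash
python3 st.py
```

```text
17.65 eef [ 0.5414 -0.2063  0.1527] yaw -5.16 F tool [ 7.15  1.7  -6.83] T [-0.264  1.208 -0.035] face in tool [-0.0506  0.0001 -0.0463] tilt [-9.e-04 -4.e-04 -1.e+00]
```

Request:
step_arm([
  {"offset": [0.0005, 0, 0.0005], "twist": 0},
  {"offset": [0.0005, 0, 0.001], "twist": 0},
  {"offset": [0.0005, 0, 0.001], "twist": 0},
])

```text
time: 17.95
eef_pos: [0.5413, -0.2066, 0.1517]
tcp_rot: [0.045, 0.999, -0.001, 0.001]
contact_force: [-6.0, 2.1, 6.7]
opening: 0.076
finger_force: 99.5
```

```bash
python3 st.py; python3 - <<'E'
from h import *
im=ctrl.read_camera("scene");cv2.imwrite("pics/s3.png",cv2.convertScaleAbs(cv2.resize(im[165:295,130:303],(800,600),interpolation=cv2.INTER_CUBIC),alpha=1.5))
E
```

```text
18.25 eef [ 0.5413 -0.2066  0.1514] yaw -5.17 F tool [ 5.59  0.81 -3.95] T [-0.137  0.889 -0.05 ] face in tool [-0.0508  0.0003 -0.0475] tilt [-0.0023 -0.001  -1.    ]
```

View pics/s3.png

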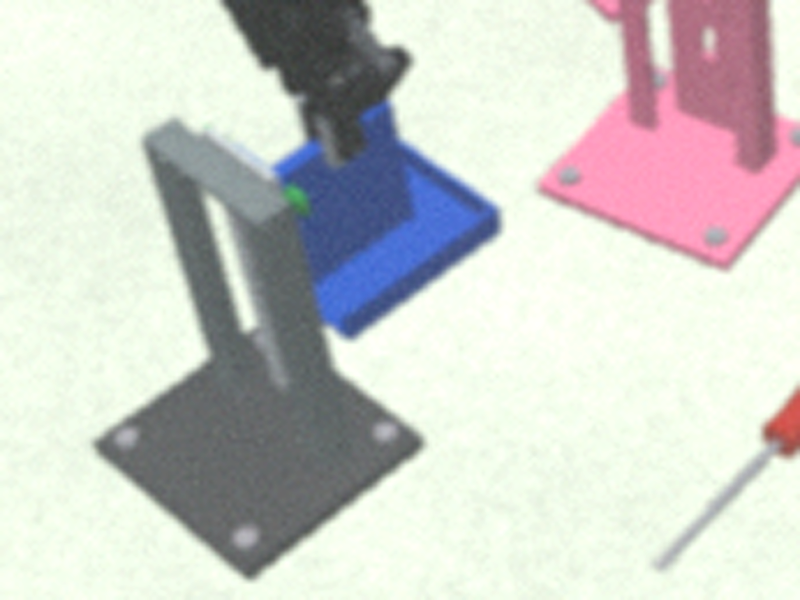

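Request:
step_arm([
  {"offset": [0, 0, 0.0005], "twist": 0},
  {"offset": [0, 0, 0.001], "twist": 0},
  {"offset": [0, 0, 0.0015], "twist": 0},
  {"offset": [0, 0, 0.0015], "twist": 0},
])

```text
time: 18.7
eef_pos: [0.5411, -0.2061, 0.1472]
tcp_rot: [0.045, 0.999, -0.0, 0.001]
contact_force: [-0.4, -1.0, -3.4]
opening: 0.084
finger_force: 98.4
```

```bash
python3 st.py
```

```text
19.0 eef [ 0.5405 -0.2059  0.1468] yaw -5.18 F tool [-1.32  0.04  5.08] T [ 0.005 -0.06   0.012] face in tool [-0.0515 -0.0001 -0.0522] tilt [-3.e-04  5.e-04 -1.e+00]
```

Request:
step_arm([
  {"offset": [-0.0005, 0, 0.0005], "twist": 0},
  {"offset": [-0.0005, 0, 0.001], "twist": 0},
  {"offset": [-0.0005, 0, 0.0015], "twist": 0},
  {"offset": [-0.0005, 0, 0.002], "twist": 0},
  {"offset": [-0.0005, 0, 0.0025], "twist": 0},
  {"offset": [-0.0005, 0, 0.003], "twist": 0},
  {"offset": [-0.0005, 0, 0.0035], "twist": 0},
  {"offset": [-0.0005, 0, 0.0035], "twist": 0},
])

```text
time: 19.8
eef_pos: [0.5408, -0.2062, 0.1441]
tcp_rot: [0.045, 0.999, 0.0, -0.0]
contact_force: [-0.9, 0.1, -5.6]
opening: 0.079
finger_force: 98.1
```

```bash
python3 st.py
```

```text
20.1 eef [ 0.5408 -0.2062  0.1441] yaw -5.17 F tool [-0.24 -0.12  6.26] T [0.019 0.163 0.011] face in tool [-0.0511  0.0001 -0.0549] tilt [ 3.e-04  1.e-04 -1.e+00]
```

Request:
step_arm([
  {"offset": [0, 0, 0.0005], "twist": 0},
  {"offset": [0, 0, 0.001], "twist": 0},
  {"offset": [0, 0, 0.0015], "twist": 0},
  {"offset": [0, 0, 0.002], "twist": 0},
  {"offset": [0, 0, 0.002], "twist": 0},
  {"offset": [0, 0, 0.002], "twist": 0},
])

```text
time: 20.7
eef_pos: [0.5412, -0.2064, 0.1426]
tcp_rot: [0.045, 0.999, -0.0, 0.0]
contact_force: [0.3, -0.1, -4.1]
opening: 0.079
finger_force: 98.4
```

```bash
python3 st.py
```

```text
21.0 eef [ 0.5412 -0.2063  0.1426] yaw -5.17 F tool [-0.07 -0.29  2.6 ] T [ 0.021 -0.073 -0.02 ] face in tool [-0.0508  0.0002 -0.0564] tilt [-8.e-04 -3.e-04 -1.e+00]
```

Request:
step_arm([
  {"offset": [0, 0, 0.0005], "twist": 0},
  {"offset": [0, 0, 0.001], "twist": 0},
  {"offset": [0, 0, 0.001], "twist": 0},
])

```text
time: 21.3
eef_pos: [0.5411, -0.2064, 0.1424]
tcp_rot: [0.045, 0.999, -0.0, 0.0]
contact_force: [-2.2, 1.2, 3.2]
opening: 0.085
finger_force: 99.3
```

```bash
python3 st.py
```

```text
21.6 eef [ 0.5411 -0.2064  0.1423] yaw -5.16 F tool [ 3.51  0.64 -5.19] T [-0.12   0.471 -0.023] face in tool [-0.0509  0.0002 -0.0567] tilt [-5.e-04 -5.e-04 -1.e+00]
```

Request:
step_arm([
  {"offset": [0, 0, -0.0005], "twist": 0},
  {"offset": [0, 0, -0.001], "twist": 0},
  {"offset": [0, 0, -0.001], "twist": 0},
])

```text
time: 21.9
eef_pos: [0.5411, -0.2064, 0.1423]
tcp_rot: [0.045, 0.999, -0.0, 0.0]
contact_force: [-2.6, -0.0, 2.9]
opening: 0.083
finger_force: 99.3
```

Request:
step_arm([
  {"offset": [0, 0, 0], "twist": 0},
  {"offset": [0, 0, 0], "twist": 0},
  {"offset": [0, 0, 0], "twist": 0},
  {"offset": [0, 0, 0], "twist": 0},
  {"offset": [0, 0, 0], "twist": 0},
], gripper=0.04, grip_force=40)

```text
time: 22.4
eef_pos: [0.5409, -0.2062, 0.1421]
tcp_rot: [0.045, 0.999, 0.0, -0.0]
contact_force: [0.0, -0.3, 0.2]
opening: 0.47
finger_force: 0.0
```

```bash
python3 st.py
```

```text
22.7 eef [ 0.5409 -0.2062  0.1422] yaw -5.17 F tool [-0.14 -0.16  0.32] T [-0.03   0.001 -0.002] face in tool [-0.051   0.0001 -0.0568] tilt [-1.e-04 -0.e+00 -1.e+00]
```

Released cleanly. I'll lift away and check.

Request:
step_arm([
  {"offset": [0, 0, -0.01], "twist": 0},
  {"offset": [0, 0, -0.03], "twist": 0},
  {"offset": [0, 0, -0.06], "twist": 0},
  {"offset": [0, 0, -0.1], "twist": 0},
  {"offset": [0.03, 0, -0.14], "twist": 0},
  {"offset": [0.05, 0, -0.17], "twist": 0},
  {"offset": [0.06, 0, -0.18], "twist": 0},
  {"offset": [0.06, 0, -0.18], "twist": 0},
  {"offset": [0.06, 0, -0.18], "twist": 0},
])

```text
time: 23.6
eef_pos: [0.481, -0.2006, 0.3207]
tcp_rot: [0.045, 0.999, 0.001, -0.001]
contact_force: [0.8, 0.2, -0.4]
opening: 0.472
finger_force: 0.0
```

```bash
python3 - <<'E'
from h import *
a=ctrl.read_camera("scene")[165:295,130:303];w=ctrl.read_camera("wrist")
f=lambda i:cv2.convertScaleAbs(cv2.resize(i,(400,300),interpolation=cv2.INTER_CUBIC),alpha=1.5)
cv2.imwrite("pics/fin.png",np.hstack([f(a),f(w)]))
E
```

```text
(no output)
```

View pics/fin.png

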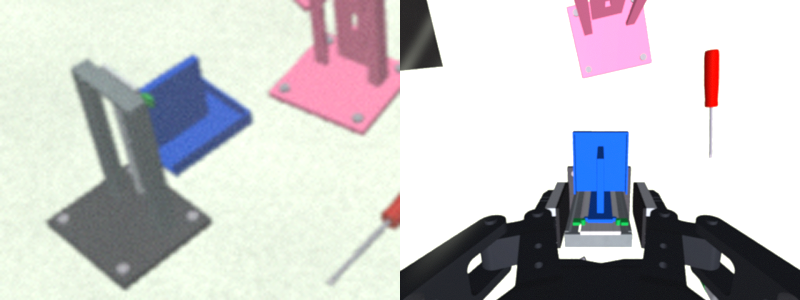

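The tray hangs level and square on the upright, and the gripper is clear of it.

```bash
python3 -c "
from plant import ctrl
print(ctrl.sign_off())"
```

```text
the job is handed in; nothing more can be done
None
```

I hung the tray on the grey upright, pressed it past both green catches until it sat home (underside about 80 mm above the bench), let go of it and handed the job in at about 24 s; sign-off gave no verdict.

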